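# Count off the lanes and put the carton away

## Robot

A 7-joint arm with a two-finger parallel gripper is mounted at the origin on the work surface. World frame = base frame: x ahead of the robot, y to its left, z up, the work surface at z = 0. Lengths are in mm, angles in rad, forces in N, time in s.
With the tool pointing down it reaches from about 400 to 850 mm from the base axis. Payload 4.5 kg.
Tool frame: the origin (TCP) lies midway between the tips of the shut fingers; the grasp point (between the pads) lies 19 mm behind it; z points along the fingers, y is the line along which they close (so a half turn about z gives the same grasp; the last joint's range is limited). The gripper opens to 85 mm and grips with 20 to 120 N. Pads are 22 mm wide; open, the fingers measure 114 mm over their backs; the gripper's body (76 mm by 85 mm) begins 54 mm behind the grasp point. The pads swing forward as they close: fully open they stand 13 mm farther back than shut.
Start: joints at [-1.19, 0.689, -0.195, 1.565, 0.157, 0.902, -0.215], TCP at [212.413, 587.822, 231.317] pointing down, gripper open.
Joint ranges: [-3.01, 3.01], [-0.46, 2.08], [-1.47, 1.51], [0.13, 2.56], [-1, 4.14], [0.04, 2.09], [-2.66, 2.66]. Speed limits (rad/s): [2.57, 2.57, 3.14, 3.14, 3.14, 3.14, 3.14].

## Interface

Orientations are given as a unit quaternion [x, y, z, w].
In Python, from workcell import arm gives the robot as it stands.
- The arm moves only by the tool jog_arm, never from a script. Its argument "rows" is a list of rows, each a list of 7 numbers: the turn, a rotation vector about the tool's x, y, z in degrees, then the shift along the tool's x, y, z in mm, then the opening in per cent of the stroke, from 0 (shut) to 100 (fully open). In form: [[ax, ay, az, x, y, z, fingers], ...]. A call has 1 to 10 rows; each row shifts and turns the commanded pose from where the row before left it, along the tool's axes as they then stand; what a row does not reach is not made up. A row lasts 1/12 s, in which the tool goes at most 41.7 mm and 7.16 degrees, less where a joint would pass 70% of its speed; a pose out of reach is approached as far as the arm can. A call is refused whole if a number of a shift passes 41.7 or a number of a turn 7.16, either way. A call with a gripper value outside its range is refused whole. The fingers move at their own pace and stop on an object; "grip_force" is the grip in N (left out, the last holds). Time passes only in rows, so rows that do not move let the fingers close. It gives the time, the measured TCP pose, the force, the opening and the grip force at its end, in the units of the state.
- arm.state(): the state, without advancing time (a new reading comes with each control period).
- arm.read_camera(name): name is "side" or "top"; returns a dict with "frame" (400x640x3 uint8, red, green, blue), "mtx" (3x3 intrinsics, pixels), "xyz" and "orientation" of the camera in the world. Camera axes: x right, y up, looking along -z (the intrinsics and any distortion apply to the point x, -y, -z); pixel columns grow to the right and rows downward; lengths in mm; the calibration is good to about 2 mm. A picture is of the moment at which its call begins. There is no depth.
- arm.finish_job(): hands the job in; it is judged then, once.
The state is a dict: "clock": time; "joint_positions": joint angles; "joint_velocities": joint speeds; "joint_efforts": joint torques, N m; "ee_pos": TCP position; "tool_rot": TCP orientation; "ft_force": force on the tool from outside, world axes, zero at the start; "ft_torque": the same for the moment, N m; "grip_width": opening from 0.0 (shut) to 1.0 (fully open); "finger_force": force on a finger pad.
Only numpy, scipy, OpenCV 4.12 (cv2) and the standard library are available. Lean on these libraries where they do the work, as an engineer would, in place of code of your own. Each camera call takes 0.05 s, during which the arm holds its last target. There are 200 camera calls.

## Task

Starting at the solid end panel of the wire rack, run a fingertip along the rack's front rail, touching it over the first, the second and then the third gap, to count them off. Then push the carton that stands in front of the rack along the table, under the rail and into that third gap, until it is fully home against the back stop. Only push it, never lift or tip it, and leave everything else where it stands.

Things in the scene. Friction and masses are not known exactly. Their poses are not given: they have to be found in the camera images.
- rack: black wire rack fixed to the table: six lanes (gaps), mouths towards the robot, no floor. Origin on the table below the middle of its front rail; x into the lanes, y along the rail. Dividers: wire loops 5 mm thick, 89 mm high, at y = 0, +-80, +-160 mm; end pieces at +-247. Lane centres y = +-40, +-120, +-200; lanes at least 75 mm clear. Back stop wires 30 and 58 mm up, front at x = 82. Rigid
- front_rail: the rack's front rail: level flat steel bar 480 mm long (y), 15 mm wide (x), 5 mm thick, across the lane mouths. Origin in the middle of its top face, 92 mm above the table; axes as the rack's. Things slide in under it (underside 87 mm up). Where a divider hooks over it, a round bump 5 mm wide along y stands 1 mm proud of its top. Rigid
- end_panel: the rack's solid end panel: black steel, 14 mm thick (y), x from -12 to 103 mm, 120 mm high (28 mm above the rail's top), at the rack's +y or -y end. Origin on the table at mid-thickness, below the rail's middle line extended, 247 mm from the rack's origin; axes parallel to the rack's. The first gap is next to it: the middles of gaps 1, 2, 3 lie 47, 127, 207 mm from this origin along the rail
- end_hoop: the rack's other end: an open wire loop like the dividers, 95 mm deep and 89 mm high. Origin on the table, 247 mm from the rack's origin, axes parallel to the rack's
- panel_home (a point): point on the table 32 mm behind the end panel's origin (along its x): the carton's origin, when fully home in the third gap, lies 207 mm from it along the rail
- carton: the carton to put away: brown cardboard, paper labels, thin dark lid line; 100 mm long (x), 60 wide (y), 75 high, 0.13 to 0.25 kg, loose on the table in front of the rack, x roughly along the lanes. Origin at the centre of its underside. Fully home, its far end meets the back stop, its origin is at rack x = 32 mm and its near end is 18 mm in front of the rail's middle line
- tin: round aluminium tea tin, 60 mm across, 74 mm high, standing in one of the lanes; origin at the centre of its underside. Leave it
- honey: amber honey jar, 58 mm across, 78 mm high, standing in one of the lanes; origin at the centre of its underside. Leave it
- small_box: small paper box, 70 x 52 x 66 mm, standing in one of the lanes; origin at the centre of its underside. Leave it
- mug: white mug, 82 mm across, 95 mm high, handle at its +y, on the table at the left; origin at the centre of its underside. Leave it
- paper_cup: paper cup, 84 mm across the rim, 110 mm high, on the table at the right; origin at the centre of its underside. Leave it
- creamer: white plastic creamer bottle, 62 mm across, 135 mm high, on the table to the right of the rack; origin at the centre of its underside. Leave it
- spoon: steel spoon 150 mm long lying on the table at the right, near the robot; origin at its middle, on the underside. Leave it
Mind the look-alikes: they are no part of the job. Leave any green or pink look-alike of the carton alone.

How it is judged:
By the outcome, as a careful person would: the job done as asked, in the order asked, and still so for the second after the job is handed in, with the robot touching nothing.
It also fails if it takes over 72 s, if anything falls off the work surface, if the arm or the gripper's body presses on something with over 40 N, if the wrist force passes 120 N, or if a joint passes its speed limit or range.

## Working session

There is one attempt and no reset: what is moved stays moved. The work goes in short steps, Python scripts to look and compute and a tool call to move; the robot and the scene stay as the last step left them, time stands still between calls to the robot, and variables do not carry over. Pictures are saved under pics/ and viewed, at most 10 in all, crops included, and the job is handed in when it is done.

Besides the shell and the picture viewer there is one more tool, called after "Request:" as a command line: name --pt "numbers of a row" for each row, then --argument value for the rest. jog_arm: Moves the arm, as the interface text tells. Its arguments: {"type":"object","properties":{"rows":{"type":"array","items":{"type":"array","items":{"type":"number"}}},"grip_force":{"type":"number"}},"required":["rows"]}

```bash
mkdir -p pics; ls; cat > h.py <<'E'
import numpy as np,cv2
from scipy.spatial.transform import Rotation as R
from workcell import arm
def shot(n,f):
    c=arm.read_camera(n); cv2.imwrite(f,cv2.cvtColor(c['frame'],cv2.COLOR_RGB2BGR)); np.savez(f'cal_{n}.npz',mtx=c['mtx'],xyz=c['xyz'],o=c['orientation']); return c
def cal(n):
    c=np.load(f'cal_{n}.npz'); return c['mtx'],c['xyz'],R.from_quat(c['o'])
def px2w(n,u,v,z):
    K,t,r=cal(n); d=np.linalg.inv(K)@[u,v,1]; d=r.apply(d*[1,-1,-1]); return (t+d*(z-t[2])/d[2])
def w2px(n,p):
    K,t,r=cal(n); q=r.inv().apply(np.array(p,float)-t)*[1,-1,-1]; q=(K@np.atleast_2d(q).T).T; return q[:,:2]/q[:,2:]
E
python3 - <<'E'
from h import *
for n in('top','side'):
    c=shot(n,f'pics/{n}0.png'); print({k:v for k,v in c.items() if k!='frame'})
    im=cv2.imread(f'pics/{n}0.png'); cv2.imwrite(f'pics/{n}0b.png',cv2.resize(im,(800,500),interpolation=cv2.INTER_CUBIC))
print(arm.state())
E
```

```text
pics
{'mtx': array([[443.93337098,   0.        , 320.51355451],
       [  0.        , 443.93337098, 200.17563356],
       [  0.        ,   0.        ,   1.        ]]), 'xyz': array([ 387.06354818,  -13.29297239, 1319.0282498 ]), 'orientation': array([ 0.02857439, -0.03552849, -0.70364352,  0.70908887])}
{'mtx': array([[420.53009772,   0.        , 320.47951076],
       [  0.        , 420.53009772, 197.27906512],
       [  0.        ,   0.        ,   1.        ]]), 'xyz': array([ 468.5647985 ,  821.20393612, 1026.33681181]), 'orientation': array([-0.01209845,  0.35650367,  0.9341071 , -0.01423672])}
{'clock': 0.1, 'joint_positions': array([-1.19019833,  0.68991757, -0.19452862,  1.56625208,  0.15732654,
        0.90250188, -0.21509958]), 'joint_velocities': array([-0.00020758, -0.00246059,  0.00104045, -0.0046514 ,  0.00060914,
        0.00095662,  0.00100716]), 'joint_efforts': array([-3.68114459e-03, -5.40594077e+01, -1.27154946e+00, -1.58984613e+01,
        9.36776429e-03,  4.37752096e-03,  2.15338403e-06]), 'ee_pos': array([212.27404276, 587.2201909 , 230.55036063]), 'tool_rot': array([ 1.72481429e-01,  9.85012410e-01, -8.38637304e-04, -7.72251588e-05]), 'ft_force': array([ 0.54426229, -0.33687513, -0.11996482]), 'ft_torque': array([-0.00402194, -0.01311585, -0.02835652]), 'finger_force': 0.0, 'grip_width': 1.0021143495068074}
```

View pics/top0b.png

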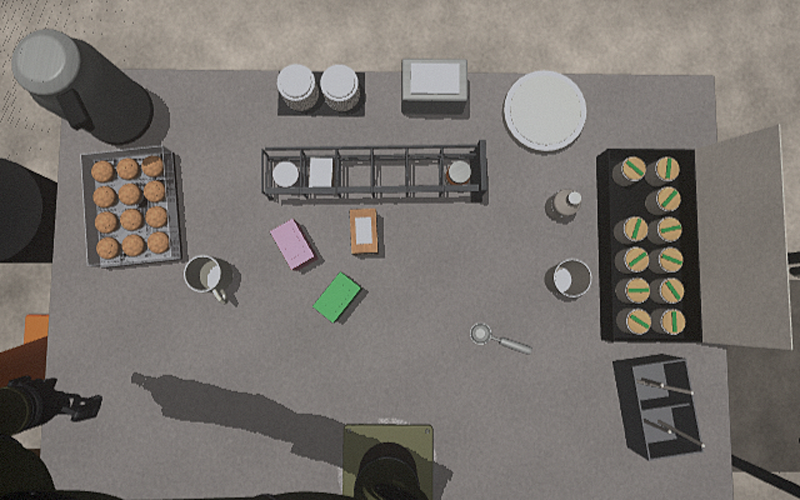

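View pics/side0b.png

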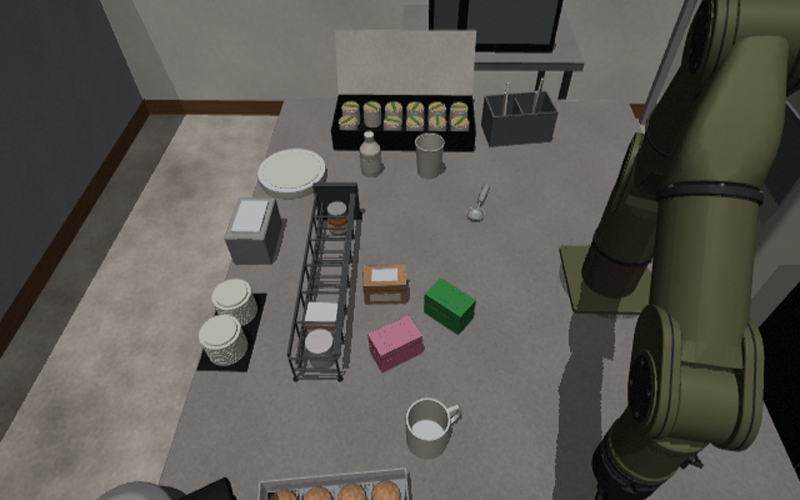

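The end panel is at the right (-y) end. The brown carton is at about (364,231) and the rail runs along row ~200 from column 262 to 487. Next I'll crop in closer.

```bash
python3 - <<'E'
import cv2
im=cv2.imread('pics/top0.png')[108:218,205:400]; cv2.imwrite('pics/topc.png',cv2.resize(im,None,fx=4,fy=4,interpolation=cv2.INTER_CUBIC))
im=cv2.imread('pics/side0.png')[140:310,220:350]; cv2.imwrite('pics/sidec.png',cv2.resize(im,None,fx=3.5,fy=3.5,interpolation=cv2.INTER_CUBIC))
E
```

```text
(no output)
```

View pics/topc.png

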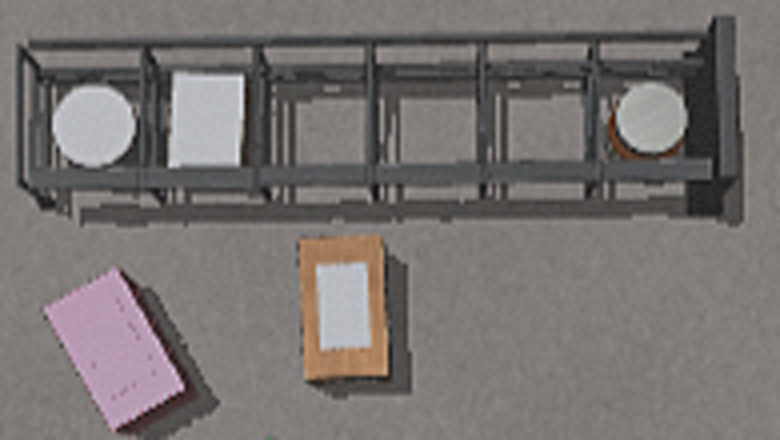

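View pics/sidec.png

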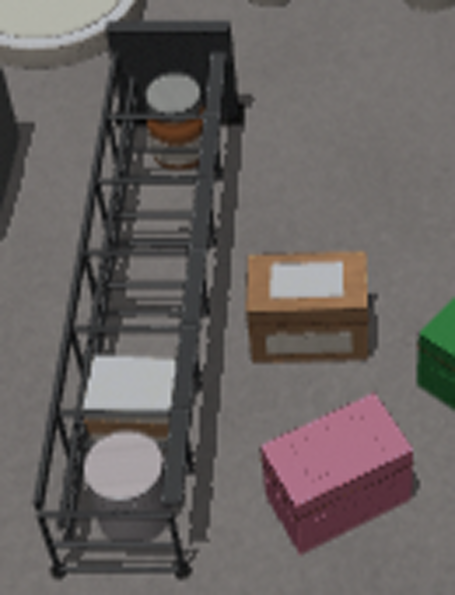

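```bash
python3 - <<'E'
from h import *
T=lambda x,y,z: px2w('top',205+(x+.5)/4-.5,108+(y+.5)/4-.5,z)
S=lambda x,y,z: px2w('side',220+(x+.5)/3.5-.5,140+(y+.5)/3.5-.5,z)
np.set_printoptions(precision=1,suppress=True)
print('rail ends top',T(30,179,92),T(712,169.5,92))
for x,y in((147,178),(260,176.5),(372,175),(482,173),(593,171.5)): print('div',T(x,y,92))
print('panel top',[T(x,y,120) for x,y in((713,17),(735,17),(737,178),(716,178))])
print('carton',[T(x,y,75) for x,y in((300,240),(383,236),(388,375),(306,381))])
print('side rail',S(217,55,92),S(173,500,92))
print('side panel',[S(x,y,120) for x,y in((108,24),(230,23))])
print('side carton',[S(x,y,75) for x,y in((248,257),(366,253),(369,306),(247,312))])
print('pink',[T(x,y,75) for x,y in((118,268),(184,388),(115,430),(45,310))])
print('back bar',T(30,43,89),T(700,37,89))
E
```

```text
rail ends top [630.4 279.1  92. ] [ 641.6 -198.4   92. ]
div [631.9 197.4  92. ]
div [633.7 118.5  92. ]
div [635.5  40.2  92. ]
div [637.6 -36.9  92. ]
div [ 639.4 -114.8   92. ]
panel top [array([ 742.8, -195.4,  120. ]), array([ 743. , -210.7,  120. ]), array([ 630. , -211.3,  120. ]), array([ 629.9, -196.9,  120. ])]
carton [array([591.8,  91.3,  75. ]), array([595.2,  32.6,  75. ]), array([496.4,  28. ,  75. ]), array([491.7,  85.5,  75. ])]
side rail [ 643.4 -194.2   92. ] [629.4 278.8  92. ]
side panel [array([ 743.6, -203.9,  120. ]), array([ 630.3, -207.6,  120. ])]
side carton [array([596.3,  36.1,  75. ]), array([497.3,  29.3,  75. ]), array([493.2,  85.4,  75. ]), array([592.3,  94.1,  75. ])]
pink [array([570.7, 219.3,  75. ]), array([486.1, 171. ,  75. ]), array([456.2, 218.5,  75. ]), array([540.4, 269.8,  75. ])]
back bar [728.3 282.6  89. ] [ 737.4 -190.8   89. ]
```

Request:
jog_arm --pt "0 0 -7.1 0 0 0 0" --pt "0 0 -7.1 0 0 0 0" --pt "0 0 -7.2 0 0 0 0"

```text
out of range: row 3 has -7.2, outside -7.16 to 7.16
```

```bash
cat >> h.py <<'E'
np.set_printoptions(precision=2,suppress=True)
TH=0.026; O=np.array([636.,40.5,0])
def rack(p):
    return R.from_euler('z',-TH).apply(np.array(p)-O)
def st():
    s=arm.state(); r=R.from_quat(s['tool_rot']); m=r.as_matrix()
    print('t',s['clock'],'w',s['ee_pos'],'rack',rack(s['ee_pos']),'yaw_y',np.degrees(np.arctan2(m[1,1],m[0,1])),'tilt',m[2,:2],'F',s['ft_force'],'g',s['grip_width'],s['finger_force']); return s
def go(p):
    s=st(); print('tool shift',R.from_quat(s['tool_rot']).inv().apply(np.array(p)-s['ee_pos']))
def gor(p): go(R.from_euler('z',TH).apply(p)+O)
E
python3 -c "
from h import *
gor([0,-215,135])"
```

```text
t 0.1 w [212.27 587.22 230.55] rack [-409.37  557.55  230.55] yaw_y 70.13573420418618 tilt [-0. -0.] F [ 0.54 -0.34 -0.12] g 1.0021143495068074 0.0
tool shift [-662.56 -570.29   96.6 ]
```

Request:
jog_arm --pt "0 0 -7.1 0 0 0 0" --pt "0 0 -7.1 0 0 0 0" --pt "0 0 -7.1 0 0 0 0" --pt "0 0 0 -14 -26 0 0" --pt "0 0 0 -14 -26 0 0" --pt "0 0 0 -14 -26 0 0" --pt "0 0 0 -14 -26 0 0" --pt "0 0 0 -14 -26 0 0" --pt "0 0 0 -14 -26 0 0" --pt "0 0 0 -14 -26 0 0"

```text
clock: 0.93
ee_pos: [315.4, 406.7, 231.1]
tool_rot: [-0.013, 1.0, -0.0, -0.0]
ft_force: [1.0, -0.6, -0.3]
grip_width: 0.0
finger_force: 0.0
```

Request:
jog_arm --pt "0 0 0 -14 -26 0 0" --pt "0 0 0 -14 -26 0 0" --pt "0 0 0 -14 -26 0 0" --pt "0 0 0 -14 -26 0 0" --pt "0 0 0 -14 -26 0 0" --pt "0 0 0 -14 -26 0 0" --pt "0 0 0 -14 -26 0 0" --pt "0 0 0 -14 -26 0 0" --pt "0 0 0 -14 -26 0 0" --pt "0 0 0 -14 -26 0 0"

```text
clock: 1.77
ee_pos: [461.7, 150.4, 231.1]
tool_rot: [-0.012, 1.0, -0.0, -0.0]
ft_force: [1.0, 1.3, -0.6]
grip_width: 0.001
finger_force: 0.0
```

```bash
python3 -c "
from h import *
gor([0,-215,135])"
```

```text
t 1.7667 w [461.71 150.38 231.1 ] rack [-171.38  114.38  231.1 ] yaw_y 91.42849433538964 tilt [ 0. -0.] F [ 0.97  1.29 -0.57] g 0.001026784120814417 0.0
tool shift [-171.78 -329.18   96.06]
```

Request:
jog_arm --pt "0 0 0 -17 -33 0 0" --pt "0 0 0 -17 -33 0 0" --pt "0 0 0 -17 -33 0 0" --pt "0 0 0 -17 -33 0 0" --pt "0 0 0 -17 -33 0 0" --pt "0 0 0 -17 -33 0 0" --pt "0 0 0 -17 -33 0 0" --pt "0 0 0 -17 -33 8 0" --pt "0 0 0 -17 -33 15 0" --pt "0 0 0 -18 -32 25 0"

```text
clock: 2.6
ee_pos: [641.2, -173.8, 185.9]
tool_rot: [-0.012, 1.0, -0.001, 0.002]
ft_force: [0.9, -0.2, -0.1]
grip_width: 0.001
finger_force: 0.0
```

Request:
jog_arm --pt "0 0 0 0 0 28 0" --pt "0 0 0 0 0 20 0" --pt "0 0 0 0 0 10 0" --pt "0 0 0 0 0 5 0" --pt "0 0 0 0 0 0 0"

```text
clock: 3.02
ee_pos: [638.9, -170.1, 121.0]
tool_rot: [-0.013, 1.0, 0.0, -0.001]
ft_force: [0.1, -0.2, 1.3]
grip_width: -0.004
finger_force: 0.0
```

```bash
python3 - <<'E'
from h import *
st()
shot('top','pics/top1.png');shot('side','pics/side1.png')
a=cv2.resize(cv2.imread('pics/top1.png')[120:190,310:410],None,fx=4,fy=4,interpolation=cv2.INTER_CUBIC)
b=cv2.resize(cv2.imread('pics/side1.png')[120:220,230:330],None,fx=4,fy=4,interpolation=cv2.INTER_CUBIC)
c=np.zeros((400,800,3),np.uint8); c[:280,:400]=a; c[:,400:]=b; cv2.imwrite('pics/c1.png',c)
E
```

```text
t 3.0167 w [ 638.88 -170.05  121.04] rack [  -2.6  -210.56  121.04] yaw_y 91.48422480687121 tilt [0. 0.] F [ 0.12 -0.2   1.34] g -0.0036832897883950612 0.0
```

View pics/c1.png

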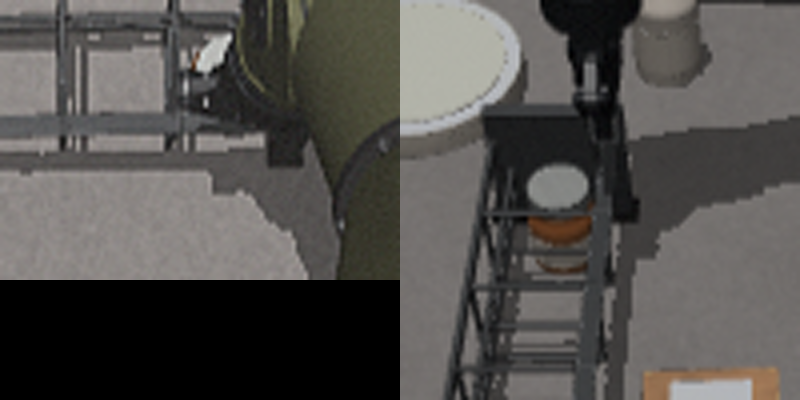

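The side view shows the shut fingers above the rail in gap 1, just clear of the panel. I'll descend gently.

Request:
jog_arm --pt "0 0 0 -2 0 12 0" --pt "0 0 0 0 0 9 0" --pt "0 0 0 0 0 4 0" --pt "0 0 0 0 0 1 0" --pt "0 0 0 0 0 0 0"

```text
clock: 3.53
ee_pos: [641.0, -170.6, 95.2]
tool_rot: [-0.013, 1.0, 0.0, -0.001]
ft_force: [0.4, -0.9, 0.4]
grip_width: 0.004
finger_force: 0.0
```

Request:
jog_arm --pt "0 0 0 0 0 0.5 0" --pt "0 0 0 0 0 0.5 0" --pt "0 0 0 0 0 0.5 0" --pt "0 0 0 0 0 0.5 0" --pt "0 0 0 0 0 0 0"

```text
clock: 3.95
ee_pos: [641.4, -170.8, 93.9]
tool_rot: [-0.012, 1.0, 0.0, 0.0]
ft_force: [-0.0, -0.1, -0.5]
grip_width: -0.003
finger_force: 0.0
```

```bash
python3 -c "
from h import *
st()"
```

```text
t 3.95 w [ 641.38 -170.77   93.88] rack [  -0.11 -211.34   93.88] yaw_y 91.42633974214843 tilt [-0.  0.] F [-0.03 -0.15 -0.49] g -0.00312965216584726 0.0
```

Request:
jog_arm --pt "0 0 0 0 0 0.5 0" --pt "0 0 0 0 0 0.5 0" --pt "0 0 0 0 0 0 0"

```text
clock: 4.2
ee_pos: [641.3, -170.7, 92.7]
tool_rot: [-0.012, 1.0, 0.0, -0.0]
ft_force: [0.0, 0.9, -0.4]
grip_width: 0.001
finger_force: 0.0
```

Request:
jog_arm --pt "0 0 0 0 0 0.5 0" --pt "0 0 0 0 0 0.5 0" --pt "0 0 0 0 0 0 0"

```text
clock: 4.45
ee_pos: [641.4, -170.7, 92.2]
tool_rot: [-0.012, 1.0, -0.0, 0.0]
ft_force: [-0.8, 0.5, 3.5]
grip_width: 0.002
finger_force: 1.8
```

Request:
jog_arm --pt "0 0 0 0 0 0.5 0" --pt "0 0 0 0 5 0 0" --pt "0 0 0 0 5 0 0" --pt "0 0 0 0 6 0 0" --pt "0 0 0 0 6 0 0" --pt "0 0 0 0 6 0 0"

```text
clock: 4.95
ee_pos: [641.6, -144.3, 92.2]
tool_rot: [-0.012, 1.0, -0.001, 0.001]
ft_force: [-0.1, -3.0, 4.7]
grip_width: 0.003
finger_force: 2.7
```

Request:
jog_arm --pt "0 0 0 0 6 0 0" --pt "0 0 0 0 6 0 0" --pt "0 0 0 0 6 0 0" --pt "0 0 0 0 6 0 0" --pt "0 0 0 0 6 0 0" --pt "0 0 0 0 6 0 0" --pt "0 0 0 0 6 0 0" --pt "0 0 0 0 6 0 0" --pt "0 0 0 0 6 0 0" --pt "0 0 0 0 6 0 0"

```text
clock: 5.78
ee_pos: [640.0, -84.3, 92.2]
tool_rot: [-0.012, 1.0, -0.001, 0.001]
ft_force: [0.7, -5.1, 5.7]
grip_width: 0.002
finger_force: 3.4
```

Request:
jog_arm --pt "0 0 0 0 6 0 0" --pt "0 0 0 0 6 0 0" --pt "0 0 0 0 6 0 0" --pt "0 0 0 0 6 0 0" --pt "0 0 0 0 6 0 0" --pt "0 0 0 0 6 0 0" --pt "0 0 0 0 6 0 0" --pt "0 0 0 0 6 0 0" --pt "0 0 0 0 6 0 0" --pt "0 0 0 0 6 0 0"

```text
clock: 6.62
ee_pos: [638.5, -24.2, 92.2]
tool_rot: [-0.012, 1.0, -0.001, 0.001]
ft_force: [-0.4, -5.8, 7.6]
grip_width: 0.002
finger_force: 4.1
```

Request:
jog_arm --pt "0 0 0 0 6 0 0" --pt "0 0 0 0 6 0 0" --pt "0 0 0 0 6 0 0" --pt "0 0 0 0 6 0 0" --pt "0 0 0 0 0 0 0"

```text
clock: 7.03
ee_pos: [637.8, 1.8, 92.2]
tool_rot: [-0.013, 1.0, -0.0, 0.001]
ft_force: [0.6, -1.7, 8.0]
grip_width: -0.001
finger_force: 3.9
```

Request:
jog_arm --pt "0 0 0 0 0 -10 0" --pt "0 0 0 0 0 -25 0" --pt "0 0 0 0 0 -25 0" --pt "0 0 7.1 0 0 0 50" --pt "0 0 7.1 0 0 0 50" --pt "0 0 7.1 0 0 0 50" --pt "0 0 7.1 0 0 0 50" --pt "0 0 7.1 0 0 0 50" --pt "0 0 7.1 0 0 0 50" --pt "0 0 7.1 0 0 0 50"

```text
clock: 7.87
ee_pos: [636.4, 2.7, 151.1]
tool_rot: [0.411, 0.912, 0.001, -0.001]
ft_force: [-0.3, 0.0, -0.5]
grip_width: 0.5
finger_force: 0.0
```

Request:
jog_arm --pt "0 0 7.1 0 0 0 50" --pt "0 0 7.1 0 0 0 50" --pt "0 0 7.1 0 0 0 50" --pt "0 0 7.1 0 0 0 50" --pt "0 0 7.1 0 0 0 50" --pt "0 0 4.7 0 0 0 50" --pt "0 0 0 0 0 0 50"

```text
clock: 8.45
ee_pos: [636.5, 2.9, 150.9]
tool_rot: [0.698, 0.716, 0.0, -0.001]
ft_force: [0.2, -0.1, 0.1]
grip_width: 0.501
finger_force: 0.0
```

```bash
python3 -c "
from h import *
go([543,125,120]); print(arm.state()['joint_positions'])"
```

```text
t 8.45 w [636.48   2.91 150.94] rack [ -0.5  -37.59 150.94] yaw_y 1.5021874404775468 tilt [ 0. -0.] F [ 0.17 -0.1   0.07] g 0.5012877408550215 0.0
tool shift [124.45 -90.21  31.22]
[-0.14  0.8   0.12  1.61 -0.13  0.74  0.07]
```

Request:
jog_arm --pt "0 0 0 24 -18 0 50" --pt "0 0 0 24 -18 0 50" --pt "0 0 0 24 -18 0 50" --pt "0 0 0 24 -18 0 50" --pt "0 0 0 28 -18 0 50" --pt "0 0 0 0 0 35 50" --pt "0 0 0 0 0 35 50" --pt "0 0 0 0 0 30 50" --pt "0 0 0 0 0 20 50" --pt "0 0 0 0 0 0 50"

```text
clock: 9.28
ee_pos: [540.4, 123.3, 27.6]
tool_rot: [0.696, 0.718, -0.003, -0.003]
ft_force: [0.1, -0.6, -0.6]
grip_width: 0.504
finger_force: 0.0
```

```bash
python3 - <<'E'
from h import *
st()
shot('side','pics/side2.png')
cv2.imwrite('pics/s2.png',cv2.resize(cv2.imread('pics/side2.png')[170:310,240:400],None,fx=4,fy=4,interpolation=cv2.INTER_CUBIC))
E
```

```text
t 9.2833 w [540.44 123.28  27.6 ] rack [-93.37  85.24  27.6 ] yaw_y 1.7215752643414421 tilt [ 0.   -0.01] F [ 0.07 -0.55 -0.55] g 0.503909086001389 0.0
```

View pics/s2.png

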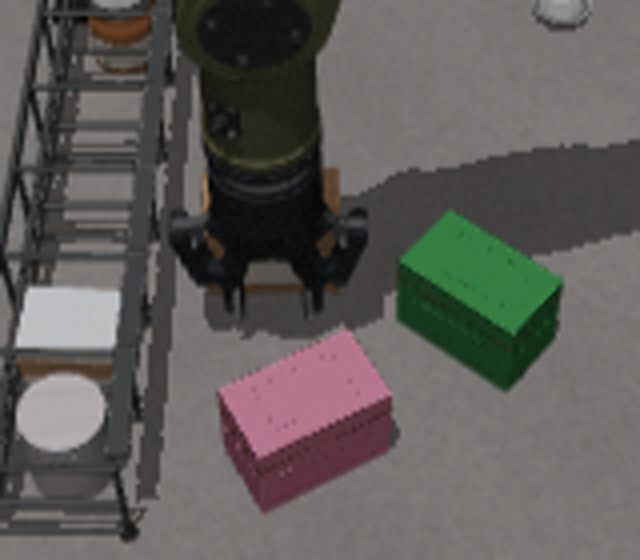

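Request:
jog_arm --pt "0 0 0 -8 0 0 50" --pt "0 0 0 -6 0 0 50" --pt "0 0 0 -5 0 0 50" --pt "0 0 0 -5 0 0 50" --pt "0 0 0 -5 0 0 50" --pt "0 0 0 -5 0 0 50" --pt "0 0 0 -5 0 0 50" --pt "0 0 0 -5 0 0 50" --pt "0 0 0 -5 0 0 50" --pt "0 0 0 -5 0 0 50"

```text
clock: 10.17
ee_pos: [545.2, 68.5, 31.4]
tool_rot: [0.698, 0.717, 0.0, -0.0]
ft_force: [0.1, 1.1, 1.0]
grip_width: 0.499
finger_force: 0.0
```

Request:
jog_arm --pt "0 0 0 -5 0 0 50" --pt "0 0 0 -5 0 0 50" --pt "0 0 0 -5 0 0 50" --pt "0 0 0 -5 0 0 50" --pt "0 0 0 -4 0 0 50" --pt "0 0 0 -3 0 0 50" --pt "0 0 0 -2 0 0 50" --pt "0 0 0 0 0 0 50"

```text
clock: 10.83
ee_pos: [546.0, 38.9, 31.3]
tool_rot: [0.698, 0.716, -0.0, 0.0]
ft_force: [-1.1, -0.6, 0.6]
grip_width: 0.504
finger_force: 0.0
```

```bash
python3 - <<'E'
from h import *
st()
shot('side','pics/side3.png');shot('top','pics/top3.png')
c=np.zeros((500,800,3),np.uint8)
b=cv2.resize(cv2.imread('pics/side3.png')[170:270,240:340],None,fx=4,fy=4,interpolation=cv2.INTER_CUBIC)
a=cv2.resize(cv2.imread('pics/top3.png')[120:220,260:360],None,fx=4,fy=4,interpolation=cv2.INTER_CUBIC)
c[:400,:400]=a;c[:400,400:]=b;cv2.imwrite('pics/c3.png',c)
E
```

```text
t 10.8333 w [546.02  38.93  31.32] rack [-89.99   0.77  31.32] yaw_y 1.4864926421297906 tilt [-0. -0.] F [-1.07 -0.6   0.58] g 0.5044313075536121 0.0
```

View pics/c3.png

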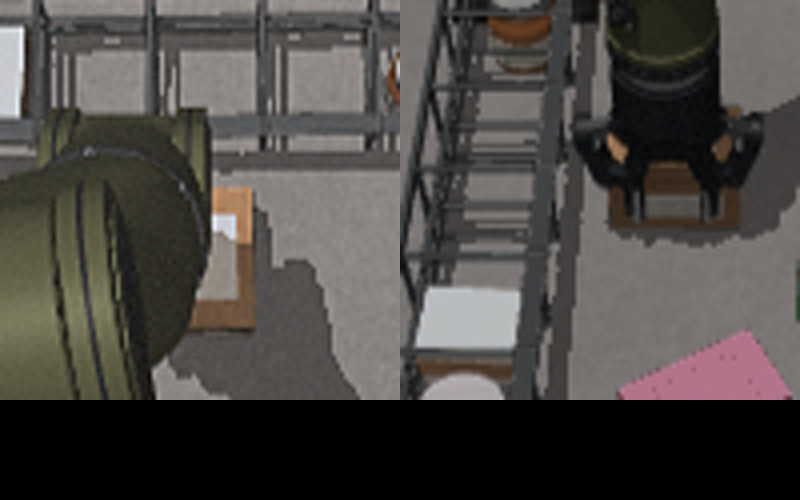

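```bash
python3 - <<'E'
from h import *
T=lambda x,y,z: px2w('top',260+(x+.5)/4-.5,120+(y+.5)/4-.5,z)
S=lambda x,y,z: px2w('side',240+(x+.5)/4-.5,170+(y+.5)/4-.5,z)
print('carton right edge',[rack(T(x,y,75)) for x,y in((252.5,187),(254,330))])
print('div',[rack(T(x,y,92)) for x,y in((151,128),(263,126),(373,126))])
print('side bottom',[rack(S(x,y,0)) for x,y in((612,231),(742,228))])
E
```

```text
carton right edge [array([-41.37, -70.22,  75.  ]), array([-143.06,  -69.32,   75.  ])]
div [array([-1.24,  0.39, 92.  ]), array([ -1.12, -78.1 ,  92.  ]), array([  -2.41, -155.26,   92.  ])]
side bottom [array([-348.39,   -8.22,    0.  ]), array([-448.2 ,  -11.08,    0.  ])]
```

Request:
jog_arm --pt "0 0 0 10 0 0 50" --pt "0 0 0 20 0 0 50" --pt "0 0 0 0 0 -35 50" --pt "0 0 0 0 0 -35 50" --pt "0 0 0 0 0 -35 50" --pt "0 0 -7.1 -10 -13 0 20" --pt "0 0 -7.1 -10 -13 0 20" --pt "0 0 -7.1 -10 -13 0 20" --pt "0 0 -7.1 0 0 0 20" --pt "0 0 -7.1 0 0 0 20"

```text
clock: 11.77
ee_pos: [510.3, 34.2, 136.4]
tool_rot: [0.444, 0.896, -0.0, -0.0]
ft_force: [-0.3, 1.0, 0.5]
grip_width: 0.203
finger_force: 0.0
```

Request:
jog_arm --pt "0 0 -7.1 0 0 0 20" --pt "0 0 -7.1 0 0 0 20" --pt "0 0 -7.1 0 0 0 20" --pt "0 0 -7.1 0 0 0 20" --pt "0 0 -7.1 0 0 0 20" --pt "0 0 -7.1 0 0 0 20" --pt "0 0 -7.1 0 0 0 20" --pt "0 0 -4.7 0 0 0 20" --pt "0 0 0 0 0 0 20"

```text
clock: 12.52
ee_pos: [511.0, 35.2, 136.2]
tool_rot: [-0.014, 1.0, 0.0, -0.0]
ft_force: [-0.5, -0.8, 0.1]
grip_width: 0.203
finger_force: 0.0
```

```bash
python3 -c "
from h import *
gor([-172,-40,35])"
```

```text
t 12.5167 w [511.03  35.16 136.15] rack [-125.07   -2.08  136.15] yaw_y 91.58527307869753 tilt [0. 0.] F [-0.51 -0.82  0.09] g 0.20296578796926038 0.0
tool shift [ 46.93 -37.9  101.16]
```

Request:
jog_arm --pt "0 0 0 16 -12 0 20" --pt "0 0 0 16 -12 0 20" --pt "0 0 0 15 -13 0 20" --pt "0 0 0 0 0 35 20" --pt "0 0 0 0 0 35 20" --pt "0 0 0 0 0 30 20" --pt "0 0 0 0 0 0 20"

```text
clock: 13.1
ee_pos: [462.6, -3.0, 32.2]
tool_rot: [-0.012, 1.0, -0.001, -0.004]
ft_force: [0.1, -0.6, -0.2]
grip_width: 0.201
finger_force: 0.0
```

Request:
jog_arm --pt "0 0 0 -5 0 0 20" --pt "0 0 0 -5 0 0 20" --pt "0 0 0 -5 0 0 20" --pt "0 0 0 -5 0 0 20" --pt "0 0 0 -5 0 0 20" --pt "0 0 0 -5 0 0 20" --pt "0 0 0 -5 0 0 20" --pt "0 0 0 -5 0 0 20" --pt "0 0 0 -4 0 0 20" --pt "0 0 0 0 0 0 20"

```text
clock: 13.93
ee_pos: [510.7, -2.6, 36.5]
tool_rot: [-0.012, 1.0, 0.0, 0.001]
ft_force: [0.1, -1.5, 2.1]
grip_width: 0.203
finger_force: 0.0
```

```bash
python3 - <<'E'
from h import *
st()
shot('side','pics/side4.png');shot('top','pics/top4.png')
c=np.zeros((500,800,3),np.uint8)
b=cv2.resize(cv2.imread('pics/side4.png')[150:250,240:340],None,fx=4,fy=4,interpolation=cv2.INTER_CUBIC)
a=cv2.resize(cv2.imread('pics/top4.png')[110:210,260:360],None,fx=4,fy=4,interpolation=cv2.INTER_CUBIC)
c[:400,:400]=a;c[:400,400:]=b;cv2.imwrite('pics/c4.png',c)
E
```

```text
t 13.9333 w [510.7   -2.58  36.46] rack [-126.37  -39.81   36.46] yaw_y 91.40009434205861 tilt [-0.  0.] F [ 0.09 -1.53  2.09] g 0.20261325447395578 0.0
```

View pics/c4.png

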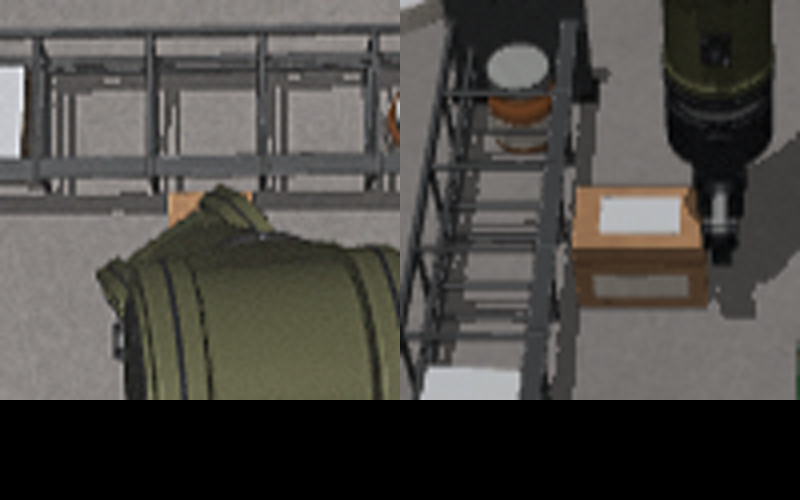

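The carton is square to the lane and centred on it: its far edge runs from column 169 to 252, between the dividers at 151 and 263. I'll keep pushing.

Request:
jog_arm --pt "0 0 0 -5 0 0 20" --pt "0 0 0 -5 0 0 20" --pt "0 0 0 -5 0 0 20" --pt "0 0 0 -5 0 0 20" --pt "0 0 0 -5 0 0 20" --pt "0 0 0 -5 0 0 20" --pt "0 0 0 -5 0 0 20" --pt "0 0 0 -5 0 0 20" --pt "0 0 0 -5 0 0 20" --pt "0 0 0 -5 0 0 20"

```text
clock: 14.87
ee_pos: [558.2, -1.5, 36.3]
tool_rot: [-0.013, 1.0, -0.0, -0.001]
ft_force: [-3.3, -0.6, 4.6]
grip_width: 0.202
finger_force: 1.6
```

Request:
jog_arm --pt "0 0 0 -5 0 0 20" --pt "0 0 0 -5 0 0 20" --pt "0 0 0 -5 0 0 20" --pt "0 0 0 -5 0 0 20" --pt "0 0 0 -5 0 0 20" --pt "0 0 0 -5 0 0 20" --pt "0 0 0 0 0 0 20"

```text
clock: 15.45
ee_pos: [590.0, -0.5, 36.4]
tool_rot: [-0.012, 1.0, 0.0, 0.0]
ft_force: [-0.5, -0.5, 2.1]
grip_width: 0.2
finger_force: 0.5
```

```bash
python3 - <<'E'
from h import *
st()
shot('side','pics/side5.png')
b=cv2.resize(cv2.imread('pics/side5.png')[150:250,240:340],None,fx=5,fy=5,interpolation=cv2.INTER_CUBIC)
cv2.imwrite('pics/c5.png',b)
E
```

```text
t 15.45 w [590.01  -0.52  36.39] rack [-47.04 -39.81  36.39] yaw_y 91.42007494071473 tilt [-0.  0.] F [-0.48 -0.54  2.12] g 0.19999428299120298 0.5324805260170251
```

View pics/c5.png

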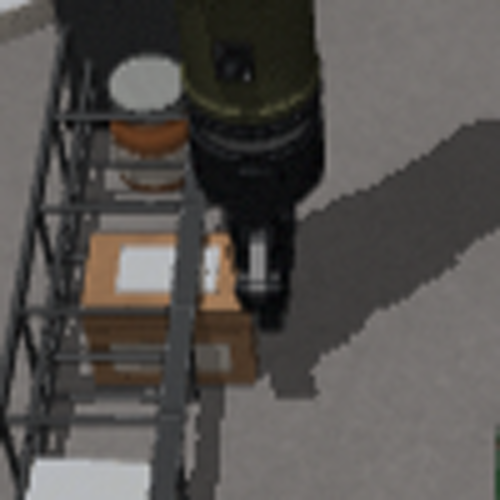

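Request:
jog_arm --pt "0 0 0 -3 0 0 20" --pt "0 0 0 -3 0 0 20" --pt "0 0 0 -3 0 0 20" --pt "0 0 0 -2 0 0 20" --pt "0 0 0 -2 0 0 20" --pt "0 0 0 0 0 0 20"

```text
clock: 16.0
ee_pos: [601.6, -0.3, 36.4]
tool_rot: [-0.013, 1.0, -0.0, -0.001]
ft_force: [-2.8, 0.3, 4.7]
grip_width: 0.199
finger_force: 1.7
```

Request:
jog_arm --pt "0 0 0 -1 0 0 20" --pt "0 0 0 -1 0 0 20" --pt "0 0 0 0 0 0 20"

```text
clock: 16.25
ee_pos: [603.3, -0.2, 36.4]
tool_rot: [-0.013, 1.0, -0.0, -0.001]
ft_force: [-3.1, -0.1, 5.8]
grip_width: 0.2
finger_force: 1.9
```

Request:
jog_arm --pt "0 0 0 -1 0 0 20" --pt "0 0 0 -1 0 0 20" --pt "0 0 0 0 0 0 20"

```text
clock: 16.5
ee_pos: [605.3, -0.2, 36.4]
tool_rot: [-0.013, 1.0, -0.0, -0.001]
ft_force: [-2.7, 0.6, 6.5]
grip_width: 0.198
finger_force: 1.9
```

Request:
jog_arm --pt "0 0 0 -1 0 0 20" --pt "0 0 0 -1 0 0 20" --pt "0 0 0 0 0 0 20"

```text
clock: 16.75
ee_pos: [607.3, -0.1, 36.4]
tool_rot: [-0.013, 1.0, -0.0, -0.001]
ft_force: [-3.6, -0.4, 5.3]
grip_width: 0.2
finger_force: 1.9
```

Request:
jog_arm --pt "0 0 0 -1 0 0 20" --pt "0 0 0 -1 0 0 20" --pt "0 0 0 0 0 0 20"

```text
clock: 17.0
ee_pos: [608.4, -0.1, 36.4]
tool_rot: [-0.013, 1.0, -0.0, -0.002]
ft_force: [-5.5, -0.2, 6.7]
grip_width: 0.2
finger_force: 2.8
```

Force is rising, so the carton is reaching the back stop.

Request:
jog_arm --pt "0 0 0 -1 0 0 20" --pt "0 0 0 -1 0 0 20" --pt "0 0 0 0 0 0 20"

```text
clock: 17.25
ee_pos: [608.2, -0.2, 36.4]
tool_rot: [-0.013, 1.0, -0.001, -0.004]
ft_force: [-10.3, 1.0, 11.0]
grip_width: 0.198
finger_force: 4.3
```

Request:
jog_arm --pt "0 0 0 -0.5 0 0 20" --pt "0 0 0 -0.5 0 0 20" --pt "0 0 0 0 0 0 20"

```text
clock: 17.5
ee_pos: [608.2, -0.2, 36.4]
tool_rot: [-0.013, 1.0, -0.001, -0.005]
ft_force: [-12.2, -0.1, 12.9]
grip_width: 0.203
finger_force: 5.1
```

The tool has stopped advancing at rack x ≈ -29, as expected for fully home. I'll retreat and check.

Request:
jog_arm --pt "0 0 0 3 0 0 20" --pt "0 0 0 10 0 0 20" --pt "0 0 0 25 0 0 20" --pt "0 0 0 35 0 0 20" --pt "0 0 0 35 0 0 20" --pt "0 0 0 0 0 -35 20" --pt "0 0 0 0 0 -35 20" --pt "0 0 0 0 0 -35 20" --pt "0 0 0 0 0 -35 20"

```text
clock: 18.25
ee_pos: [505.1, -2.5, 177.7]
tool_rot: [-0.013, 1.0, 0.0, -0.0]
ft_force: [1.4, 0.3, -0.0]
grip_width: 0.201
finger_force: 0.0
```

Request:
jog_arm --pt "0 0 0 0 -30 0 20" --pt "0 0 0 0 -35 0 20" --pt "0 0 0 0 -35 0 20" --pt "0 0 0 0 -35 0 20" --pt "0 0 0 0 -35 0 20" --pt "0 0 0 0 -35 0 20" --pt "0 0 0 0 0 0 20"

```text
clock: 18.83
ee_pos: [509.2, -217.8, 175.6]
tool_rot: [-0.006, 1.0, -0.003, -0.0]
ft_force: [-0.3, -0.2, -1.2]
grip_width: 0.195
finger_force: 0.0
```

```bash
python3 - <<'E'
from h import *
st()
shot('side','pics/side6.png');shot('top','pics/top6.png')
c=np.zeros((480,800,3),np.uint8)
b=cv2.resize(cv2.imread('pics/side6.png')[150:270,230:330],None,fx=4,fy=4,interpolation=cv2.INTER_CUBIC)
a=cv2.resize(cv2.imread('pics/top6.png')[100:220,260:360],None,fx=4,fy=4,interpolation=cv2.INTER_CUBIC)
c[:,:400]=a;c[:,400:]=b;cv2.imwrite('pics/c6.png',c)
E
```

```text
t 18.8333 w [ 509.22 -217.83  175.57] rack [-133.45 -254.94  175.57] yaw_y 90.7096424681152 tilt [ 0.   -0.01] F [-0.28 -0.17 -1.23] g 0.19506865921859162 0.0
```

View pics/c6.png

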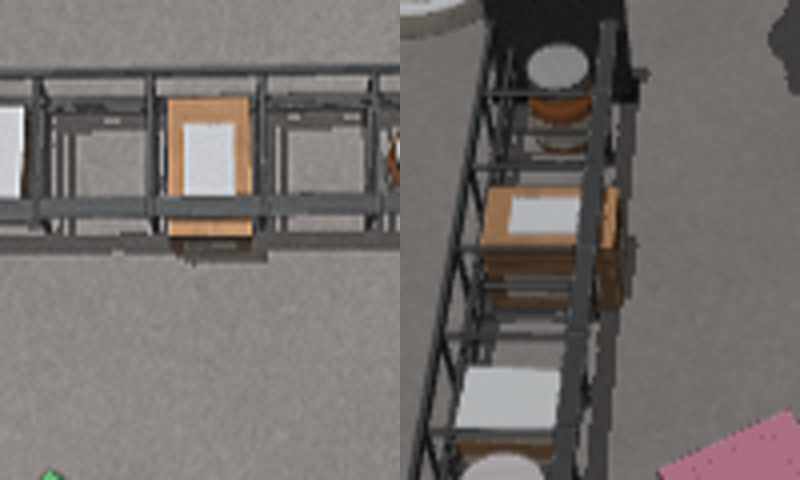

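The carton stands centred and square in the third gap, between the dividers at columns 151 and 263, with its far end at the back stop. Nothing else has moved.

```bash
python3 -c "
from h import *
print(arm.finish_job())"
```

```text
the job is handed in; nothing more can be done
None
```

I ran the fingertip along the rail over gaps 1, 2 and 3 from the end panel, then pushed the carton into the third gap until it stopped against the back stop, and handed the job in at about 19 s of the 72 s allowed.

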